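# Tighten the jar lid with the ratcheting lever

## Robot

A 6-joint arm with a two-finger parallel gripper is mounted at the origin on a cart in front of the work surface, level with it; the furniture and walls round the work are solid. World frame = base frame: x ahead of the robot, y to its left, z up, the work surface at z = 0. Lengths are in m, angles in rad, forces in N, time in s.
With the tool pointing down it reaches from about 0.3 to 0.85 m from the base axis. Payload 4.2 kg.
Tool frame: the origin (TCP) lies on the centre line of the jaws, within the pads' length; the fingertips stand 14 mm ahead of it and the grasp point (between the pads) lies 5 mm behind it (ctrl.tip_reach is the distance from the TCP to the fingertips, in m); z points along the fingers, y is the line along which they close (so a half turn about z gives the same grasp; the last joint's range is limited). The gripper opens to 91 mm and grips with 3 to 60 N. Pads are 32 mm wide; open, the fingers measure 118 mm over their backs; the gripper's body (76 mm by 178 mm) begins 60 mm behind the grasp point.
Start: joints at [-0.02, 0.32, 1.565, -0, 1.257, -0.02], TCP at [0.575, 0, 0.228] pointing down, gripper open.
Joint ranges: [-3.11, 3.11], [-0.84, 2.01], [0.21, 2.61], [-1.34, 4.49], [0.05, 2.63], [-2.56, 2.56]. Speed limits (rad/s): [2.57, 2.57, 3.14, 3.14, 3.14, 3.14].

## Interface

Orientations are given as a 3x3 rotation matrix whose columns are the frame's x, y, z axes.
In Python, from plant import ctrl gives the robot as it stands. The module is installed in compiled form; this text tells all that it offers.
- The arm moves only by the shell command python3 -m pendant 'ROWS' [FORCE]. ROWS is JSON, a list that holds one entry, the list of rows, each a list of 7 numbers: the turn, a rotation vector about the tool's x, y, z in rad, then the shift along the tool's x, y, z in m, then the closure in counts, from 0 (fully open) to 255 (shut). In form: [[[rx, ry, rz, tx, ty, tz, grip], ...]]. A call has exactly 5 rows; each row shifts and turns the commanded pose from where the row before left it, along the tool's axes as they then stand; what a row does not reach is not made up. A row lasts 1/12 s, in which the tool goes at most 41.7 mm and 7.16 degrees, less where a joint would pass 70% of its speed; a pose out of reach is approached as far as the arm can. A call with a gripper value outside its range is refused whole. The fingers move at their own pace and stop on an object; FORCE is the grip in N (left out, the last holds). Time passes only in rows, so rows that do not move let the fingers close, or fill a call up. It gives the time, the measured TCP pose, the force, the opening and the grip force at its end, in the units of the state.
- ctrl.get_obs(): the state, without advancing time (a new reading comes with each control period).
- ctrl.camera(name): name is "scene" or "side" or "wrist"; returns a dict with "pixels" (400x640x3 uint8, blue, green, red), "intrinsics" (3x3 intrinsics, pixels), "k1" (the pictures are not rectified: a ray, as slopes to the right and down, at radius r is drawn at 1 + k1 r^2 times it, then the intrinsics apply), "cam_to_world" (4x4, takes a point from camera to world coordinates). Camera axes: x right, y up, looking along -z (the intrinsics and any distortion apply to the point x, -y, -z); pixel columns grow to the right and rows downward; lengths in m; the calibration is good to about 2 mm. A picture is of the moment at which its call begins. There is no depth.
- ctrl.job_done(): hands the job in; it is judged then, once.
The state is a dict: "t": time; "joint_pos": joint angles; "joint_velocities": joint speeds; "effort": joint torques, N m; "position": TCP position; "tool_rot": TCP orientation; "force": force on the tool from outside, world axes, zero at the start; "moment": the same for the moment, N m; "grip_width": opening from 0.0 (shut) to 1.0 (fully open); "grasp_force": force on a finger pad.
Only numpy, scipy, OpenCV 4.12 (cv2) and the standard library are available. Lean on these libraries where they do the work, as an engineer would, in place of code of your own. Each camera call takes 0.05 s, during which the arm holds its last target. There are 200 camera calls.

## Task

Screw the culture jar's lid firmly tight with the lever on top of its capping yoke, clockwise seen from above, but do not overtighten it: turning the knob should take about 14 N at the end. The lever only swings between its two stop pins, so when it gets there lift it off its serrations, swing it back, let it drop fully in again and turn on. Leave the lever dropped into its serrations, let go of it, and leave the saline bottle, the dish and the marker where they are.

Things in the scene. Friction and masses are not known exactly. Their poses are not given: they have to be found in the camera images.
- jar: Clear jar (112 mm wide, dishes inside) fixed to the worktop under a steel capping yoke. Origin: centre of its foot on the worktop, below the vertical axis of spindle and lever. z up, y along the yoke bar (166 x 30 mm, top at z = 134 mm); at yaw 0 its -x looks to the robot. Two stop pins, 8 mm thick, reach up to z = 165 mm at (-13, +-38) mm.
- swing (a joint): Angle of the lever about the vertical axis, rad, growing clockwise seen from above (the tightening way). At angle a the knob lies at (-85 cos a, +85 sin a) mm in the jar's frame. The stops are at -1.0 and +1.0. Dropped in, the lever turns the spindle with it both ways, with about 0.1 rad of play; lifted clear, it swings freely (under 1 N at the knob).
- lift (a joint): How far the lever is lifted, m. 0: fully dropped into the serrations; above 0.005: clear of them; 0.012: upper end. A spring presses it down: 5.5 N at 0, 8.5 N at the top. Lift it with no turning load on it.
- crown (a point): On the axis, 147 mm up: middle of the spindle's crown of 16 serrations, 0.393 rad apart, 57 mm across, 3 mm high, into which the lever drops. Let down on their tips the lever stays 2 to 3.5 mm high until it is swung a little while free to drop; a firm grip on the knob can hold it up.
- knob (a point): Middle of the black knob on the lever's end, an upright cylinder that spins freely, 85 mm from the axis: 18 mm thick, 43 mm tall, with a 23 mm rim at its top. This point is 185 mm above the worktop when the lever is dropped in; the top of the knob is 22 mm above it, the top of the lever arm (13 mm wide) 22 mm below it.
- lid: Grey screw lid, 120 mm wide, 11 mm thick, on a stiff gasket. Origin: on the axis, centre of its underside, 91 mm up. Once the dog has met its lug, turning takes 29 N more at the knob per rad. It is tight when the dog pushes it with 5 N or more (11.8 N at the knob, turning) and cracks above 19 N (18.4 N at the knob); 14 N at the knob is right.
- saline: Bystander: small bottle with blue cap, 36 mm across, 99 mm high; origin at the centre of its underside.
- dish: Bystander: closed petri dish, 92 mm across, 15 mm high; origin at the centre of its underside.
- marker: Bystander: marker lying on the worktop, 135 mm long, 17 mm thick; origin on its underside.
- driver (a point): On the axis, 107 mm up: middle of the spindle's driver disc (94 mm wide), low under the yoke bar. The spindle turns stiffly and stays where it is left: 9 to 10 N at the knob, tangentially (0.8 N m), 1 to 2 N less when read after stopping. At first it turns alone, by about 1 to 1.7 rad, until its dog meets the lug on the lid; how far is not known beforehand: go by force.
Not all that is in view belongs to the job. There is more than one size of the jar; the job needs the larger.

How it is judged:
On the way, in this order (a step that is already met when the one before it is completed fails the run):
1. the lever is lifted clear of the serrations and swung back (value of joint lift above 0.004 m and value of joint swing below -0.3 rad), for 0.05 s.
2. dropped in again, the lever has turned the spindle until its dog pushes the lid with at least 5 N (value of joint lift below 0.002 m and contact force between lid and anything else above 5 N), for 0.2 s.
At the end, for the whole second after the job is handed in: The dog pushes the lid with 5 to 19 N and the lever rests, dropped into its serrations (lifted less than 2 mm) (all of step 2 and contact force between lid and anything else below 19 N and velocity of joint swing between -0.05 and 0.05 rad/s); the robot touches nothing.
It fails at once if the lid is overtightened (pushed with more than 19 N) (contact force between lid and anything else above 19 N).
It fails at once if a bystander is pushed more than 20 mm or tipped over (distance of any of saline, dish, marker from where it was at the start of the episode above 0.02 m or angle between saline's own z axis and vertical above 0.5 rad).
It also fails if it takes over 61 s, if anything falls off the work surface, if the arm or the gripper's body presses on something with over 40 N, if the wrist force passes 120 N, or if a joint passes its speed limit or range.

## Working session

There is one attempt and no reset: what is moved stays moved. The work goes in short steps, Python scripts to look and compute and a shell command to move; the robot and the scene stay as the last step left them, time stands still between calls to the robot, and variables do not carry over. Pictures are saved under pics/ and viewed, at most 10 in all, crops included, and the job is handed in when it is done.

```bash
mkdir -p pics; ls; python3 - <<'E'
from plant import ctrl
import cv2,numpy as np
for n in ("scene","side"):
    c=ctrl.camera(n); cv2.imwrite(f"pics/{n}0.png",c["pixels"]); np.savez(f"{n}0.npz",**c)
    print(n,c["intrinsics"].round(1).tolist(),c["k1"],c["cam_to_world"].round(3).tolist())
o=ctrl.get_obs();print({k:np.round(v,3).tolist() for k,v in o.items()})
E
```

```text
pics
scene [[395.5, 0.0, 315.8], [0.0, 395.5, 200.2], [0.0, 0.0, 1.0]] 0.006983757739066339 [[0.886, 0.207, -0.414, 0.196], [-0.463, 0.379, -0.801, -0.629], [-0.009, 0.902, 0.432, 0.493], [0.0, 0.0, 0.0, 1.0]]
side [[450.5, 0.0, 318.7], [0.0, 450.5, 199.3], [0.0, 0.0, 1.0]] -0.10655942074657992 [[0.998, 0.044, -0.049, 0.501], [-0.065, 0.523, -0.85, -0.917], [-0.012, 0.851, 0.525, 0.716], [0.0, 0.0, 0.0, 1.0]]
{'t': 0.1, 'joint_pos': [-0.02, 0.32, 1.566, -0.0, 1.257, -0.02], 'joint_velocities': [-0.001, -0.002, -0.001, -0.001, 0.001, 0.003], 'effort': [0.001, -41.333, -23.251, 0.073, 0.042, -0.0], 'position': [0.575, -0.0, 0.227], 'tool_rot': [[-0.0, 1.0, -0.002], [1.0, 0.0, 0.0], [0.0, -0.002, -1.0]], 'force': [-0.194, -0.43, -0.818], 'moment': [-0.022, 0.033, -0.005], 'grasp_force': 0.0, 'grip_width': 1.0}
```

View pics/scene0.png

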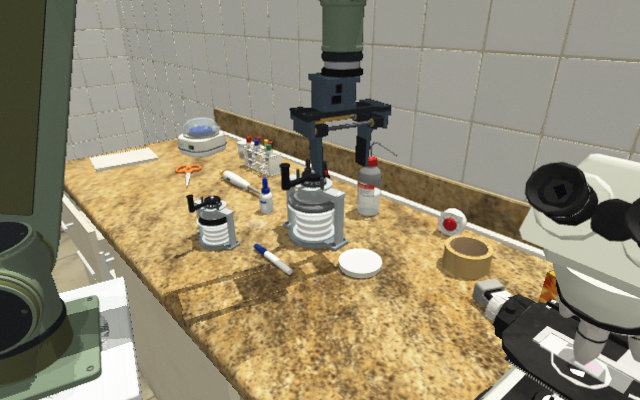

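View pics/side0.png

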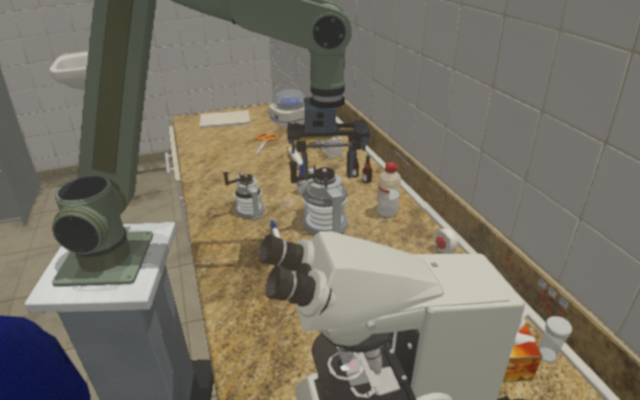

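The scene view shows the larger jar near (316,215), with its knob near (285,177). The saline bottle is at (266,197), the marker at (272,258) and the dish at (360,263). The side view shows the jar at (325,205). I'll look at the wrist image and at zoomed crops next.

```bash
python3 - <<'E'
from plant import ctrl
import cv2,numpy as np
c=ctrl.camera("wrist"); np.savez("wrist0.npz",**c)
print(c["intrinsics"].round(1).tolist(),c["k1"],c["cam_to_world"].round(3).tolist())
s=np.load("scene0.npz")["pixels"][145:275,235:395]; d=np.load("side0.npz")["pixels"][145:245,225:385]
a=cv2.resize(s,None,fx=2.5,fy=2.5,interpolation=2);b=cv2.resize(d,None,fx=2.5,fy=2.5,interpolation=2)
b=cv2.copyMakeBorder(b,0,a.shape[0]-b.shape[0],0,0,0)
w=cv2.resize(c["pixels"],(400,250),interpolation=3)
cv2.imwrite("pics/m1.png",np.hstack([a,b])); cv2.imwrite("pics/w0.png",c["pixels"])
E
```

```text
[[303.4, 0.0, 314.1], [0.0, 303.4, 196.6], [0.0, 0.0, 1.0]] -0.04896774469107296 [[1.0, -0.001, 0.001, 0.574], [0.0, 0.963, 0.27, 0.075], [-0.001, -0.27, 0.963, 0.383], [0.0, 0.0, 0.0, 1.0]]
```

View pics/m1.png

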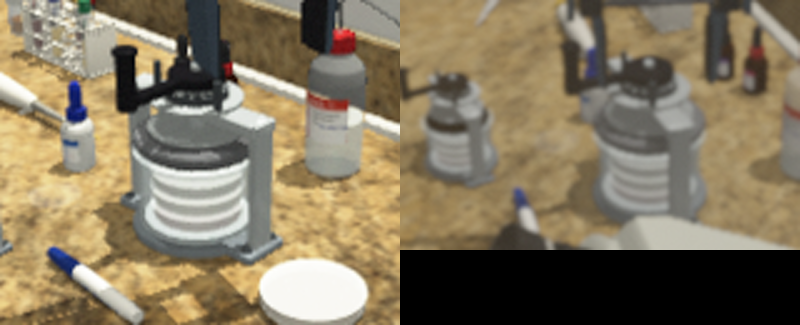

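View pics/w0.png

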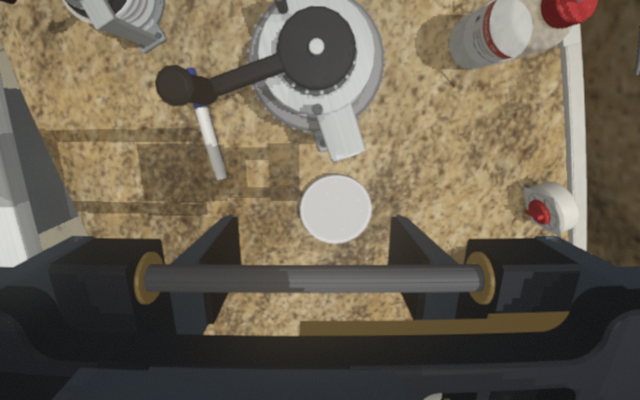

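The wrist view gives the knob's rim top at (175,85), the hub at (317,46), the yoke bar's -y end at (342,140), the dish at (335,208) and the marker from (190,72) to (221,178). In the scene crop the knob top is at about (284,165).

```bash
cat > h.py <<'E'
import numpy as np,cv2
def ray(c,u,v):
    K=c["intrinsics"];k=float(c["k1"]);T=c["cam_to_world"]
    p=cv2.undistortPoints(np.array([[[u,v]]],float),K,np.array([k,0,0,0,0]))[0,0]
    d=T[:3,:3]@np.array([p[0],-p[1],-1]);return T[:3,3],d
def atz(c,u,v,z):
    o,d=ray(c,u,v);return o+d*(z-o[2])/d[2]
def proj(c,P):
    T=c["cam_to_world"];q=T[:3,:3].T@(np.array(P)-T[:3,3]);x,y=q[0]/-q[2],-q[1]/-q[2]
    s=1+float(c["k1"])*(x*x+y*y);K=c["intrinsics"];return np.array([K[0,0]*x*s+K[0,2],K[1,1]*y*s+K[1,2]])
E
python3 - <<'E'
from h import *
w,s=(dict(np.load(n+"0.npz")) for n in("wrist","scene"))
k=atz(w,175,85,.207);print("knob",k, "scene",atz(s,284.2,165,.207))
for z in(.16,.17,.18):print("hub",z,atz(w,317,46,z),np.linalg.norm((atz(w,317,46,z)-k)[:2]))
print("bar end corners",[atz(w,*p,.134).round(3) for p in((331,161),(362,150),(319,120),(347,108))])
print("dish",atz(w,335,208,.015),"marker",atz(w,190,72,.01),atz(w,221,178,.01))
print("saline",atz(s,266,212,0))
E
```

```text
knob [0.49677683 0.09029233 0.207     ] scene [0.49093584 0.08216114 0.207     ]
hub 0.16 [0.57572565 0.11871457 0.16      ] 0.08390912566834302
hub 0.17 [0.57564811 0.11676712 0.17      ] 0.08319611961984005
hub 0.18 [0.57557056 0.11481968 0.18      ] 0.08252299303161115
bar end corners [array([0.588, 0.036, 0.134]), array([0.613, 0.045, 0.134]), array([0.578, 0.069, 0.134]), array([0.6  , 0.078, 0.134])]
dish [ 0.60024354 -0.04273786  0.015     ] marker [0.42942765 0.12117403 0.01      ] [ 0.45632586 -0.00481797  0.01      ]
saline [0.51511076 0.2850026  0.        ]
```

The axis is at about (0.576, 0.119) with yaw about 0.30. The bar half-length of 82 mm and lever length of 84 mm both match what was given. The knob is at (0.497, 0.090), so swing is about -0.04. I'll move above it and turn so that tool x points at the axis.

```bash
python3 -m pendant '[[[0,0,0,0.018,-0.0156,-0.003,0],[0,0,0,0.018,-0.0156,-0.003,0],[0,0,0,0.018,-0.0156,-0.003,0],[0,0,0,0.018,-0.0156,-0.003,0],[0,0,0,0.018,-0.0156,0,0]]]' 30
python3 -m pendant '[[[0,0,0.123,0,0,0,0],[0,0,0.123,0,0,0,0],[0,0,0.123,0,0,0,0],[0,0,0.123,0,0,0,0],[0,0,0.123,0,0,0,0]]]'
python3 -m pendant '[[[0,0,0.123,0,0,0,0],[0,0,0.123,0,0,0,0],[0,0,0.123,0,0,0,0],[0,0,0.123,0,0,0,0],[0,0,0.123,0,0,0,0]]]'
python3 - <<'E'
from plant import ctrl
import cv2,numpy as np
c=ctrl.camera("wrist"); np.savez("wrist1.npz",**c); cv2.imwrite("pics/w1.png",c["pixels"])
o=ctrl.get_obs();print(o["t"],o["position"].round(4),o["tool_rot"].round(3).tolist(),np.round(o["force"],1),o["joint_pos"].round(2))
E
```

```text
t: 0.57
position: [0.4963, 0.0907, 0.2402]
tool_rot: [[0.0, 1.0, 0.001], [1.0, -0.0, 0.0], [0.0, 0.001, -1.0]]
force: [0.0, -0.4, 0.2]
grip_width: 1.001
grasp_force: 0.0
t: 0.98
position: [0.4967, 0.0901, 0.2397]
tool_rot: [[0.582, 0.813, -0.0], [0.813, -0.582, -0.0], [-0.0, -0.0, -1.0]]
force: [-0.3, 1.0, -0.4]
grip_width: 1.002
grasp_force: 0.0
t: 1.4
position: [0.4968, 0.09, 0.2397]
tool_rot: [[0.944, 0.329, -0.001], [0.329, -0.944, -0.0], [-0.001, -0.0, -1.0]]
force: [0.5, -0.4, 0.1]
grip_width: 1.0
grasp_force: 0.0
1.45 [0.4968 0.09   0.2397] [[0.946, 0.325, -0.001], [0.325, -0.946, -0.0], [-0.001, -0.0, -1.0]] [ 1.1 -0.2  0.4] [ 0.16  0.2   1.7  -0.    1.24  1.4 ]
```

View pics/w1.png

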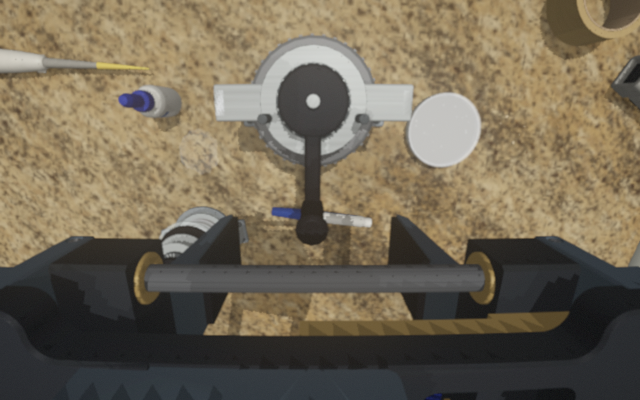

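The fingers straddle the knob, whose top is at (312,230). The lever is straight up the image to the hub at (313,101), and the bar ends are at (215,102) and (412,102).

```bash
python3 - <<'E'
from h import *
w=dict(np.load("wrist1.npz"))
k=atz(w,312,230,.207);h=atz(w,313,101,.165);b1=atz(w,216,102,.134);b2=atz(w,412,103,.134)
print(k,h,b1,b2,(b1+b2)/2,np.linalg.norm(b1-b2),np.arctan2(*(b1-b2)[[1,0]])-np.pi/2,np.arctan2(*(k-h)[[1,0]])+np.pi)
print("saline",atz(w,165,102,.05),"dish",atz(w,444,130,.01))
E
python3 -m pendant '[[[0,0,0,0,0,0.02,0],[0,0,0,0,0,0.02,0],[0,0,0,0,0,0.01,0],[0,0,0,0,0,0.01,0],[0,0,0,0,0,0,0]]]' 30
python3 -m pendant '[[[0,0,0,0,0,0,200],[0,0,0,0,0,0,255],[0,0,0,0,0,0,255],[0,0,0,0,0,0,255],[0,0,0,0,0,0,255]]]' 30
python3 -m pendant '[[[0,0,0,0,0,0,255],[0,0,0,0,0,0,255],[0,0,0,0,0,0,255],[0,0,0,0,0,0,255],[0,0,0,0,0,0,255]]]' 30
```

```text
[0.49603902 0.09051656 0.207     ] [0.5750071  0.11737217 0.165     ] [0.54911995 0.19364741 0.134     ] [0.60180714 0.03983513 0.134     ] [0.57546355 0.11674127 0.134     ] 0.16258584743709545 0.3300154642816233 0.3278119329386673
saline [0.52495162 0.273293   0.05      ] dish [ 0.60162989 -0.04684221  0.01      ]
t: 1.87
position: [0.4959, 0.0898, 0.1781]
tool_rot: [[0.942, 0.335, -0.004], [0.335, -0.942, -0.001], [-0.004, -0.001, -1.0]]
force: [-1.1, 0.5, 0.3]
grip_width: 0.999
grasp_force: 0.0
t: 2.28
position: [0.4973, 0.09, 0.1805]
tool_rot: [[0.942, 0.334, 0.001], [0.334, -0.942, 0.0], [0.001, 0.0, -1.0]]
force: [-0.6, -0.2, -0.0]
grip_width: 0.666
grasp_force: 0.0
t: 2.7
position: [0.497, 0.09, 0.18]
tool_rot: [[0.942, 0.334, 0.0], [0.334, -0.942, 0.0], [0.0, 0.0, -1.0]]
force: [-0.7, -0.0, -0.0]
grip_width: 0.297
grasp_force: 0.0
```

```bash
python3 -m pendant '[[[0,0,0,0,0,0,255],[0,0,0,0,0,0,255],[0,0,0,0,0,0,255],[0,0,0,0,0,0,255],[0,0,0,0,0,0,255]]]' 30
cat > st.py <<'E'
from plant import ctrl
import numpy as np
o=ctrl.get_obs();p=o["position"];A=np.array([.5755,.117]);d=p[:2]-A
a=.33+np.pi-np.arctan2(d[1],d[0])%(2*np.pi)
th=.33+np.pi-a;t=np.array([np.sin(th),-np.cos(th)]);f=o["force"]
R=o["tool_rot"]
print("t %.2f a %.3f r %.1f z %.1f | Ftan %.1f Frad %.1f Fz %.1f | grip %.1fmm %.0fN | misrot %.3f j6 %.2f"%(o["t"],a,1e3*np.hypot(*d),1e3*p[2],-f[:2]@t,f[:2]@d/np.hypot(*d),f[2],91*o["grip_width"],o["grasp_force"],np.arctan2(R[1,0],R[0,0])-(.33-a),o["joint_pos"][5]))
E
python3 st.py
```

```text
t: 3.12
position: [0.497, 0.09, 0.18]
tool_rot: [[0.942, 0.334, -0.0], [0.334, -0.942, -0.0], [-0.0, 0.0, -1.0]]
force: [-0.2, 0.5, 0.2]
grip_width: 0.224
grasp_force: 30.0
t 3.12 a -0.001 r 83.0 z 180.0 | Ftan -0.6 Frad -0.0 Fz 0.2 | grip 20.4mm 30N | misrot 0.010 j6 1.39
```

```bash
python3 -m pendant '[[[0,0,0.05,0.0003,-0.0068,0,255],[0,0,0.05,0.0005,-0.0068,0,255],[0,0,0.05,0.0007,-0.0068,0,255],[0,0,0.05,0.0009,-0.0068,0,255],[0,0,0.05,0.0011,-0.0068,0,255]]]' 40 >/dev/null; python3 st.py
python3 -m pendant '[[[0,0,0,0,0,0,255],[0,0,0,0,0,0,255],[0,0,0,0,0,0,255],[0,0,0,0,0,0,255],[0,0,0,0,0,0,255]]]' >/dev/null; python3 st.py
```

```text
t 3.53 a 0.375 r 83.6 z 179.9 | Ftan 10.3 Frad -0.6 Fz 0.6 | grip 19.7mm 40N | misrot 0.135 j6 1.71
t 3.95 a 0.383 r 83.6 z 179.9 | Ftan 7.0 Frad 0.7 Fz 0.6 | grip 19.7mm 40N | misrot 0.145 j6 1.70
```

```bash
python3 -m pendant '[[[0,0,0.05,0.0013,-0.0067,0,255],[0,0,0.05,0.0015,-0.0066,0,255],[0,0,0.05,0.0017,-0.0066,0,255],[0,0,0.05,0.0019,-0.0065,0,255],[0,0,0.05,0.0021,-0.0065,0,255]]]' >/dev/null; python3 st.py
python3 -m pendant '[[[0,0,0,0.0011,-0.003,0,255],[0,0,0,0.0011,-0.003,0,255],[0,0,0,0.0012,-0.003,0,255],[0,0,0,0,0,0,255],[0,0,0,0,0,0,255]]]' >/dev/null; python3 st.py
```

```text
t 4.37 a 0.774 r 84.5 z 179.5 | Ftan 9.3 Frad -0.7 Fz 2.7 | grip 19.7mm 40N | misrot 0.284 j6 2.01
t 4.78 a 0.892 r 84.7 z 179.5 | Ftan 8.5 Frad 0.2 Fz 2.4 | grip 19.8mm 40N | misrot 0.404 j6 2.02
```

```bash
python3 -m pendant '[[[0,0,0,-0.0008,0.002,0,255],[0,0,0,-0.0008,0.002,0,255],[0,0,0,0,0,0,255],[0,0,0,0,0,0,255],[0,0,0,0,0,0,255]]]' >/dev/null; python3 st.py
python3 -m pendant '[[[0,0,0,0,0,-0.003,255],[0,0,0,0,0,-0.003,255],[0,0,0,0,0,-0.003,255],[0,0,0,0,0,0,255],[0,0,0,0,0,0,255]]]' >/dev/null; python3 st.py
```

```text
t 5.20 a 0.870 r 84.4 z 179.8 | Ftan 5.4 Frad 0.6 Fz 2.3 | grip 19.7mm 40N | misrot 0.381 j6 2.02
t 5.62 a 0.888 r 83.7 z 188.7 | Ftan -0.6 Frad -4.3 Fz -6.5 | grip 19.9mm 40N | misrot 0.399 j6 2.02
```

```bash
python3 -m pendant '[[[0,0,-0.076,-0.0029,0.008,0,255],[0,0,-0.076,-0.0027,0.0081,0,255],[0,0,-0.076,-0.0025,0.0081,0,255],[0,0,-0.076,-0.0023,0.0082,0,255],[0,0,-0.076,-0.0021,0.0082,0,255]]]' >/dev/null; python3 st.py
```

```text
t 6.03 a 0.383 r 83.2 z 189.2 | Ftan -0.4 Frad -5.0 Fz -8.4 | grip 19.7mm 40N | misrot 0.278 j6 1.56
```

```bash
python3 -m pendant '[[[0,0,-0.076,-0.0019,0.0083,0,255],[0,0,-0.076,-0.0017,0.0083,0,255],[0,0,-0.076,-0.0015,0.0084,0,255],[0,0,-0.076,-0.0013,0.0084,0,255],[0,0,-0.076,-0.0011,0.0084,0,255]]]' >/dev/null; python3 st.py
python3 -m pendant '[[[0,0,-0.076,-0.0009,0.0085,0,255],[0,0,-0.076,-0.0007,0.0085,0,255],[0,0,-0.076,-0.0005,0.0085,0,255],[0,0,-0.076,-0.0003,0.0085,0,255],[0,0,-0.076,-0.0001,0.0085,0,255]]]' >/dev/null; python3 st.py
```

```text
t 6.45 a -0.121 r 82.7 z 189.3 | Ftan -0.6 Frad -6.0 Fz -7.4 | grip 19.8mm 40N | misrot 0.153 j6 1.10
t 6.87 a -0.625 r 82.5 z 189.1 | Ftan 0.4 Frad -7.8 Fz -8.3 | grip 20.0mm 40N | misrot 0.029 j6 0.65
```

```bash
python3 -m pendant '[[[0,0,-0.05,0,0.0045,0,255],[0,0,-0.05,0,0.0045,0,255],[0,0,0,0,0,0,255],[0,0,0,0,0,0,255],[0,0,0,0,0,0,255]]]' >/dev/null; python3 st.py
python3 -m pendant '[[[0,0,0,0,0,0.003,255],[0,0,0,0,0,0.003,255],[0,0,0,0,0,0.003,255],[0,0,0,0,0,0,255],[0,0,0,0,0,0,255]]]' 10 >/dev/null; python3 st.py
```

```text
t 7.28 a -0.727 r 82.4 z 188.8 | Ftan 0.2 Frad -6.8 Fz -7.0 | grip 19.8mm 40N | misrot 0.023 j6 0.55
t 7.70 a -0.737 r 84.5 z 180.5 | Ftan 1.2 Frad -5.9 Fz -3.5 | grip 21.6mm 10N | misrot 0.013 j6 0.55
```

```bash
python3 -m pendant '[[[0,0,0,0,0,0,170],[0,0,0,0,0,0,170],[0,0,0,0,0,0,170],[0,0,0,0,0,0,170],[0,0,0,0,0,0,170]]]' 10 >/dev/null; python3 st.py
python3 -m pendant '[[[0,0,0,0,-0.0025,0,170],[0,0,0,0,-0.0025,0,170],[0,0,0,0,-0.0015,0,170],[0,0,0,0,-0.0015,0,170],[0,0,0,0,0,0,170]]]' 40 >/dev/null; python3 st.py
python3 - <<'E'
from plant import ctrl
import cv2
c=ctrl.camera("wrist")["pixels"];d=ctrl.camera("scene")["pixels"][120:260,230:400]
c=cv2.resize(c[20:320,170:470],(500,500));d=cv2.resize(d,(300,247),interpolation=2)
cv2.imwrite("pics/m2.png",cv2.hconcat([c,cv2.copyMakeBorder(d,0,253,0,0,0)]))
E
```

```text
t 8.12 a -0.730 r 86.0 z 180.1 | Ftan 0.3 Frad 0.2 Fz -1.3 | grip 30.5mm 0N | misrot 0.021 j6 0.55
t 8.53 a -0.656 r 85.6 z 180.5 | Ftan 5.5 Frad -0.5 Fz -1.6 | grip 30.0mm 3N | misrot 0.095 j6 0.56
```

View pics/m2.png

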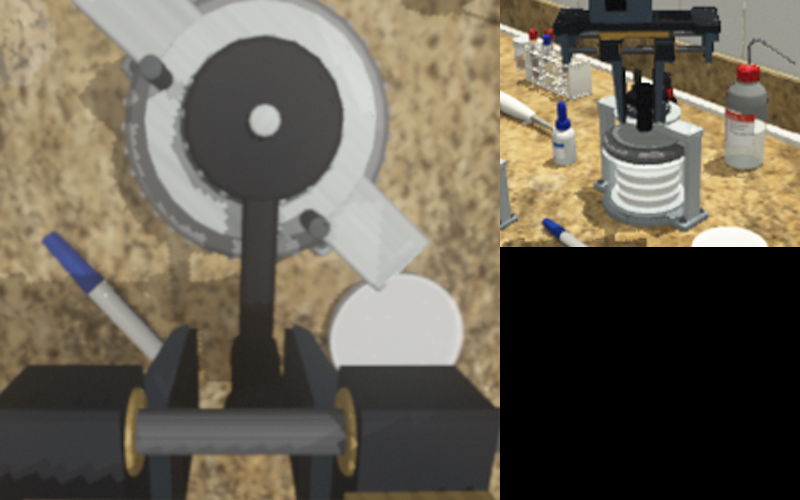

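The lever points down the image from the hub at (265,120) to the knob between the fingers at (260,365), clear of the stop pins. Whether it has seated can't be seen, so I'll wiggle it with the fingers loose and measure the play.

```bash
python3 -m pendant '[[[0,0,0,0,0.004,0,170],[0,0,0,0,0.004,0,170],[0,0,0,0,0.003,0,170],[0,0,0,0,0,0,170],[0,0,0,0,0,0,170]]]' >/dev/null; python3 st.py
python3 -m pendant '[[[0,0,0,0,0.002,0,170],[0,0,0,0,0,0,170],[0,0,0,0,0,0,170],[0,0,0,0,0,0,170],[0,0,0,0,0,0,170]]]' >/dev/null; python3 st.py
python3 -m pendant '[[[0,0,0,0,0.002,0,170],[0,0,0,0,0,0,170],[0,0,0,0,0,0,170],[0,0,0,0,0,0,170],[0,0,0,0,0,0,170]]]' >/dev/null; python3 st.py
python3 -m pendant '[[[0,0,0,0,0.002,0,170],[0,0,0,0,0,0,170],[0,0,0,0,0,0,170],[0,0,0,0,0,0,170],[0,0,0,0,0,0,170]]]' >/dev/null; python3 st.py
```

```text
t 9.05 a -0.762 r 85.7 z 179.7 | Ftan 0.5 Frad 0.2 Fz -0.5 | grip 30.3mm 0N | misrot -0.012 j6 0.54
t 9.47 a -0.788 r 85.6 z 180.0 | Ftan -1.0 Frad -0.5 Fz -0.5 | grip 30.1mm 0N | misrot -0.037 j6 0.54
t 9.88 a -0.812 r 85.7 z 180.0 | Ftan -0.1 Frad -0.6 Fz -0.5 | grip 30.2mm 0N | misrot -0.062 j6 0.54
t 10.30 a -0.836 r 85.9 z 180.0 | Ftan 0.3 Frad -0.4 Fz 0.1 | grip 30.5mm 0N | misrot -0.085 j6 0.54
```

```bash
python3 -m pendant '[[[0,0,0,0,0.002,0,170],[0,0,0,0,0,0,170],[0,0,0,0,0,0,170],[0,0,0,0,0,0,170],[0,0,0,0,0,0,170]]]' >/dev/null; python3 st.py
python3 -m pendant '[[[0,0,0,0,0.002,0,170],[0,0,0,0,0,0,170],[0,0,0,0,0,0,170],[0,0,0,0,0,0,170],[0,0,0,0,0,0,170]]]' >/dev/null; python3 st.py
python3 -m pendant '[[[0,0,0,0,0.002,0,170],[0,0,0,0,0,0,170],[0,0,0,0,0,0,170],[0,0,0,0,0,0,170],[0,0,0,0,0,0,170]]]' >/dev/null; python3 st.py
```

```text
t 10.72 a -0.859 r 86.0 z 180.0 | Ftan 0.4 Frad 0.8 Fz 0.7 | grip 30.4mm 0N | misrot -0.108 j6 0.54
t 11.13 a -0.882 r 86.3 z 180.0 | Ftan -1.0 Frad 1.1 Fz -0.0 | grip 29.9mm 0N | misrot -0.131 j6 0.54
t 11.55 a -0.905 r 86.6 z 180.0 | Ftan 0.5 Frad -0.4 Fz 0.5 | grip 30.6mm 0N | misrot -0.154 j6 0.53
```

```bash
python3 -m pendant '[[[0,0,0,0,0.002,0,170],[0,0,0,0,0,0,170],[0,0,0,0,0,0,170],[0,0,0,0,0,0,170],[0,0,0,0,0,0,170]]]' >/dev/null; python3 st.py
python3 -m pendant '[[[0,0,0,0,0.002,0,170],[0,0,0,0,0,0,170],[0,0,0,0,0,0,170],[0,0,0,0,0,0,170],[0,0,0,0,0,0,170]]]' >/dev/null; python3 st.py
python3 - <<'E'
from plant import ctrl
import cv2
c=ctrl.camera("wrist")["pixels"];d=ctrl.camera("scene")["pixels"][140:220,280:350]
c=cv2.resize(c[20:320,170:470],(500,500));d=cv2.resize(d,(300,343),interpolation=2)
cv2.imwrite("pics/m3.png",cv2.hconcat([c,cv2.copyMakeBorder(d,0,157,0,0,0)]))
E
```

```text
t 11.97 a -0.928 r 86.9 z 180.0 | Ftan 0.0 Frad 0.4 Fz -0.3 | grip 30.0mm 0N | misrot -0.177 j6 0.53
t 12.38 a -0.948 r 87.3 z 179.9 | Ftan -1.5 Frad -0.1 Fz 0.4 | grip 30.4mm 1N | misrot -0.197 j6 0.53
```

View pics/m3.png

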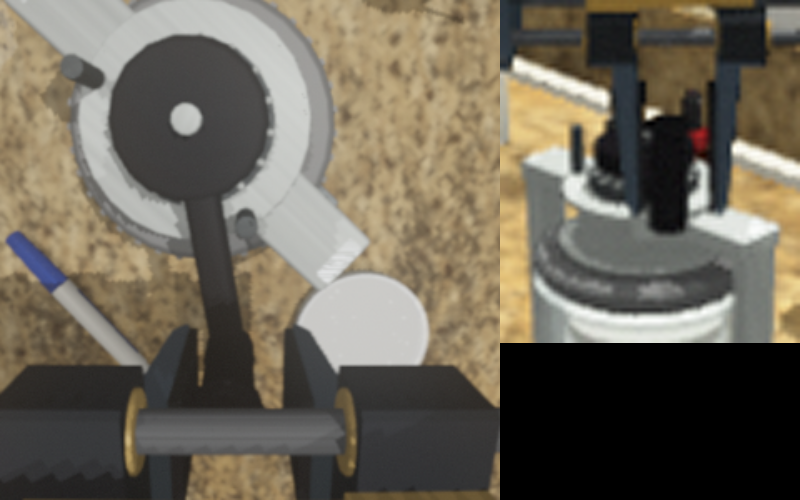

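The lever has now swung against the left finger: the knob is near (232,350), and it was near (257,350) before. One more small backward step will show whether it is engaged, then I'll push forward.

```bash
python3 -m pendant '[[[0,0,0,0,0.003,0,170],[0,0,0,0,0,0,170],[0,0,0,0,0,0,170],[0,0,0,0,0,0,170],[0,0,0,0,0,0,170]]]' >/dev/null; python3 st.py
python3 -m pendant '[[[0,0,0,-0.001,-0.006,0,170],[0,0,0,-0.001,-0.006,0,170],[0,0,0,-0.001,-0.004,0,170],[0,0,0,0,0,0,170],[0,0,0,0,0,0,170]]]' >/dev/null; python3 st.py
python3 -m pendant '[[[0,0,0,0,-0.0025,0,170],[0,0,0,0,0,0,170],[0,0,0,0,0,0,170],[0,0,0,0,0,0,170],[0,0,0,0,0,0,170]]]' >/dev/null; python3 st.py
python3 -m pendant '[[[0,0,0,0,-0.0025,0,170],[0,0,0,0,0,0,170],[0,0,0,0,0,0,170],[0,0,0,0,0,0,170],[0,0,0,0,0,0,170]]]' >/dev/null; python3 st.py
python3 -m pendant '[[[0,0,0,0,-0.0025,0,170],[0,0,0,0,0,0,170],[0,0,0,0,0,0,170],[0,0,0,0,0,0,170],[0,0,0,0,0,0,170]]]' >/dev/null; python3 st.py
```

```text
t 12.90 a -0.975 r 87.9 z 179.8 | Ftan -5.6 Frad -1.9 Fz 1.0 | grip 30.6mm 3N | misrot -0.224 j6 0.53
t 13.32 a -0.801 r 88.6 z 180.3 | Ftan -0.5 Frad -0.1 Fz -0.6 | grip 30.1mm 0N | misrot -0.050 j6 0.54
t 13.73 a -0.772 r 88.6 z 179.9 | Ftan 0.0 Frad 0.6 Fz 0.6 | grip 30.0mm 0N | misrot -0.021 j6 0.54
t 14.15 a -0.743 r 88.5 z 180.0 | Ftan 0.7 Frad -1.1 Fz -0.2 | grip 30.6mm 0N | misrot 0.008 j6 0.54
t 14.57 a -0.714 r 88.6 z 180.0 | Ftan 0.3 Frad 0.2 Fz -0.4 | grip 30.5mm 0N | misrot 0.037 j6 0.54
```

The lever is engaged both ways with about 0.1 rad of play, so it has dropped in. I'll push on in small steps, with a force guard between calls.

```bash
sed -i 's/^print/F=-f[:2]@t\nprint/' st.py; echo 'raise SystemExit(int(F>11.5))' >> st.py
python3 -m pendant '[[[0,0,0.02,0.0006,-0.002,0,170],[0,0,0.02,0.0006,-0.002,0,170],[0,0,0.02,0.0006,-0.002,0,170],[0,0,0.02,0.0006,-0.002,0,170],[0,0,0.02,0.0006,-0.002,0,170]]]' 50 >/dev/null; python3 st.py &&
python3 -m pendant '[[[0,0,0.02,0.0002,-0.002,0,170],[0,0,0.02,0.0002,-0.002,0,170],[0,0,0.02,0.0002,-0.002,0,170],[0,0,0.02,0.0002,-0.002,0,170],[0,0,0.02,0.0002,-0.002,0,170]]]' >/dev/null; python3 st.py &&
python3 -m pendant '[[[0,0,0.02,0.0002,-0.002,0,170],[0,0,0.02,0.0002,-0.002,0,170],[0,0,0.02,0.0002,-0.002,0,170],[0,0,0.02,0.0002,-0.002,0,170],[0,0,0.02,0.0002,-0.002,0,170]]]' >/dev/null; python3 st.py
```

```text
t 14.98 a -0.633 r 85.3 z 180.8 | Ftan 11.1 Frad -0.2 Fz -0.8 | grip 30.2mm 5N | misrot 0.017 j6 0.66
t 15.40 a -0.518 r 85.0 z 180.7 | Ftan 10.0 Frad -0.1 Fz -1.3 | grip 30.2mm 5N | misrot 0.031 j6 0.78
t 15.82 a -0.399 r 84.9 z 180.7 | Ftan 9.3 Frad -1.2 Fz -1.4 | grip 30.1mm 5N | misrot 0.051 j6 0.89
```

```bash

python3 -m pendant '[[[0,0,0.02,0.0002,-0.002,0,170],[0,0,0.02,0.0002,-0.002,0,170],[0,0,0.02,0.0002,-0.002,0,170],[0,0,0.02,0.0002,-0.002,0,170],[0,0,0.02,0.0002,-0.002,0,170]]]' >/dev/null; python3 st.py &&
python3 -m pendant '[[[0,0,0.02,0.0002,-0.002,0,170],[0,0,0.02,0.0002,-0.002,0,170],[0,0,0.02,0.0002,-0.002,0,170],[0,0,0.02,0.0002,-0.002,0,170],[0,0,0.02,0.0002,-0.002,0,170]]]' >/dev/null; python3 st.py &&
python3 -m pendant '[[[0,0,0.02,0.0003,-0.002,0,170],[0,0,0.02,0.0003,-0.002,0,170],[0,0,0.02,0.0003,-0.002,0,170],[0,0,0.02,0.0003,-0.002,0,170],[0,0,0.02,0.0003,-0.002,0,170]]]' >/dev/null; python3 st.py &&
python3 -m pendant '[[[0,0,0.02,0.0003,-0.002,0,170],[0,0,0.02,0.0003,-0.002,0,170],[0,0,0.02,0.0003,-0.002,0,170],[0,0,0.02,0.0003,-0.002,0,170],[0,0,0.02,0.0003,-0.002,0,170]]]' >/dev/null; python3 st.py
```

```text
t 16.23 a -0.279 r 85.0 z 180.6 | Ftan 10.2 Frad -0.5 Fz -0.8 | grip 30.0mm 5N | misrot 0.070 j6 1.01
t 16.65 a -0.161 r 85.4 z 180.5 | Ftan 9.0 Frad 0.0 Fz -0.1 | grip 29.9mm 5N | misrot 0.089 j6 1.13
t 17.07 a -0.042 r 85.4 z 180.4 | Ftan 9.9 Frad -0.1 Fz -0.5 | grip 30.8mm 5N | misrot 0.108 j6 1.25
t 17.48 a 0.076 r 85.7 z 180.2 | Ftan 9.7 Frad -1.1 Fz 0.0 | grip 30.0mm 5N | misrot 0.126 j6 1.37
```

```bash

python3 -m pendant '[[[0,0,0.02,0.0004,-0.002,0,170],[0,0,0.02,0.0004,-0.002,0,170],[0,0,0.02,0.0004,-0.002,0,170],[0,0,0.02,0.0004,-0.002,0,170],[0,0,0.02,0.0004,-0.002,0,170]]]' >/dev/null; python3 st.py &&
python3 -m pendant '[[[0,0,0.02,0.0004,-0.002,0,170],[0,0,0.02,0.0004,-0.002,0,170],[0,0,0.02,0.0004,-0.002,0,170],[0,0,0.02,0.0004,-0.002,0,170],[0,0,0.02,0.0004,-0.002,0,170]]]' >/dev/null; python3 st.py &&
python3 -m pendant '[[[0,0,0.02,0.0004,-0.002,0,170],[0,0,0.02,0.0004,-0.002,0,170],[0,0,0.02,0.0004,-0.002,0,170],[0,0,0.02,0.0004,-0.002,0,170],[0,0,0.02,0.0004,-0.002,0,170]]]' >/dev/null; python3 st.py
```

```text
t 17.90 a 0.192 r 85.7 z 180.1 | Ftan 10.5 Frad -1.6 Fz -0.3 | grip 30.5mm 6N | misrot 0.142 j6 1.49
t 18.32 a 0.301 r 85.7 z 180.0 | Ftan 13.7 Frad -2.7 Fz 1.2 | grip 30.4mm 7N | misrot 0.151 j6 1.61
t 18.32 a 0.301 r 85.7 z 180.0 | Ftan 13.7 Frad -2.7 Fz 1.2 | grip 30.4mm 7N | misrot 0.151 j6 1.61
```

```bash

python3 -m pendant '[[[0,0,0,0,0,0,170],[0,0,0,0,0,0,170],[0,0,0,0,0,0,170],[0,0,0,0,0,0,170],[0,0,0,0,0,0,170]]]' >/dev/null; python3 st.py
python3 -m pendant '[[[0,0,0,0,0,0,170],[0,0,0,0,0,0,170],[0,0,0,0,0,0,170],[0,0,0,0,0,0,170],[0,0,0,0,0,0,170]]]' >/dev/null; python3 st.py
```

```text
t 18.73 a 0.303 r 85.8 z 180.0 | Ftan 12.7 Frad -2.5 Fz 0.3 | grip 30.2mm 6N | misrot 0.154 j6 1.60
t 19.15 a 0.303 r 85.8 z 179.9 | Ftan 11.0 Frad -1.1 Fz 0.4 | grip 30.4mm 6N | misrot 0.154 j6 1.60
```

```bash

python3 -m pendant '[[[0,0,0,0,0,0,170],[0,0,0,0,0,0,170],[0,0,0,0.0001,-0.0008,0,170],[0,0,0,0.0002,-0.001,0,170],[0,0,0,0.0002,-0.001,0,170]]]' >/dev/null; python3 st.py
python3 -m pendant '[[[0,0,0,0,0,0,170],[0,0,0,0,0,0,170],[0,0,0,0,0,0,170],[0,0,0,0,0,0,170],[0,0,0,0,0,0,170]]]' >/dev/null; python3 st.py
```

```text
t 19.57 a 0.330 r 85.8 z 179.9 | Ftan 13.8 Frad -2.0 Fz 0.4 | grip 30.1mm 7N | misrot 0.181 j6 1.61
t 19.98 a 0.332 r 85.8 z 179.9 | Ftan 13.4 Frad -2.7 Fz 0.0 | grip 30.3mm 7N | misrot 0.183 j6 1.61
```

About 14 N while turning. I'll unload, open, and rise clear.

```bash

python3 -m pendant '[[[0,0,0,-0.0005,0.003,0,170],[0,0,0,-0.0005,0.003,0,170],[0,0,0,0,0,0,120],[0,0,0,0,0,0,60],[0,0,0,0,0,0,40]]]' >/dev/null; python3 st.py
python3 -m pendant '[[[0,0,0,0,0,0,0],[0,0,0,0,0,-0.01,0],[0,0,0,0,0,-0.015,0],[0,0,0,0,0,-0.02,0],[0,0,0,0,0,-0.02,0]]]' >/dev/null; python3 st.py
python3 - <<'E'
from plant import ctrl
import cv2,numpy as np
c=ctrl.camera("wrist");np.savez("wrist2.npz",**c);d=ctrl.camera("scene");np.savez("scene2.npz",**d);d=d["pixels"][140:220,270:350]
c=c["pixels"][0:300,160:480];d=cv2.resize(d,(480,480),interpolation=2)
cv2.imwrite("pics/m4.png",cv2.hconcat([c,d[:300]*0+d[40:340]]))
E
```

```text
t 20.40 a 0.310 r 86.1 z 179.9 | Ftan -0.2 Frad -0.3 Fz 0.5 | grip 47.4mm 0N | misrot 0.161 j6 1.60
t 20.82 a 0.309 r 86.0 z 246.2 | Ftan -0.1 Frad 0.2 Fz -0.2 | grip 80.5mm 0N | misrot 0.160 j6 1.60
```

View pics/m4.png

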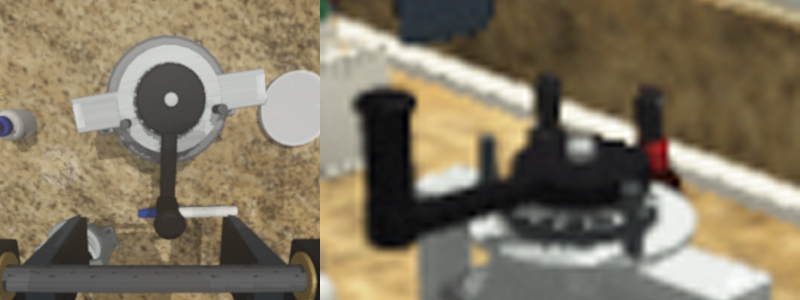

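The knob stands free, its top at about (168,220) in the wrist crop. The saline bottle, the dish and the marker have not moved. To confirm the lever is fully seated, I'll close the fingers and touch the knob's top gently, expecting contact at tip z = 207 mm, or TCP z = 221 mm.

```bash

python3 -m pendant '[[[0,0,0,0,0.0035,0,255],[0,0,0,0,0,0,255],[0,0,0,0,0,0,255],[0,0,0,0,0,0,255],[0,0,0,0,0,0,255]]]' 10 >/dev/null
python3 -m pendant '[[[0,0,0,0,0,0,255],[0,0,0,0,0,0,255],[0,0,0,0,0,0,255],[0,0,0,0,0,0,255],[0,0,0,0,0,0,255]]]'  >/dev/null
python3 -m pendant '[[[0,0,0,0,0,0,255],[0,0,0,0,0,0,255],[0,0,0,0,0,0.01,255],[0,0,0,0,0,0.008,255],[0,0,0,0,0,0.003,255]]]'  >/dev/null; python3 st.py
python3 -m pendant '[[[0,0,0,0,0,0.001,255],[0,0,0,0,0,0,255],[0,0,0,0,0,0,255],[0,0,0,0,0,0,255],[0,0,0,0,0,0,255]]]'  >/dev/null; python3 st.py
python3 -m pendant '[[[0,0,0,0,0,0.001,255],[0,0,0,0,0,0,255],[0,0,0,0,0,0,255],[0,0,0,0,0,0,255],[0,0,0,0,0,0,255]]]'  >/dev/null; python3 st.py
python3 -m pendant '[[[0,0,0,0,0,0.001,255],[0,0,0,0,0,0,255],[0,0,0,0,0,0,255],[0,0,0,0,0,0,255],[0,0,0,0,0,0,255]]]'  >/dev/null; python3 st.py
```

```text
t 22.17 a 0.263 r 86.3 z 222.0 | Ftan -0.4 Frad 0.8 Fz -0.2 | grip 0.4mm 0N | misrot 0.113 j6 1.59
t 22.58 a 0.265 r 85.0 z 223.2 | Ftan -0.4 Frad 0.5 Fz 0.3 | grip 0.4mm 0N | misrot 0.116 j6 1.59
t 23.00 a 0.264 r 85.2 z 222.0 | Ftan -0.0 Frad -0.2 Fz -0.1 | grip 0.5mm 0N | misrot 0.115 j6 1.59
t 23.42 a 0.264 r 85.2 z 221.0 | Ftan -0.2 Frad -0.3 Fz 0.0 | grip 0.4mm 0N | misrot 0.115 j6 1.59
```

There is no contact with the tips already at 207 mm, right over the knob, so the lever is fully down. I'll retreat and hand in.

```bash

python3 -m pendant '[[[0,0,0,0,0,-0.01,255],[0,0,0,0,0,-0.02,255],[0,0,0,0,0,-0.02,255],[0,0,0,0,0,-0.01,255],[0,0,0,0,0,0,255]]]' >/dev/null; python3 st.py
python3 -c "from plant import ctrl;print(ctrl.job_done())"
```

```text
t 23.83 a 0.267 r 83.9 z 283.9 | Ftan 0.4 Frad -0.2 Fz -0.8 | grip 0.7mm 0N | misrot 0.117 j6 1.59
the job is handed in; nothing more can be done
None
```

The lid is tight at about 14 N at the knob, the lever is dropped in and released, the saline bottle, dish and marker look unmoved, and the job is handed in at about 24 s (no verdict was returned).

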